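# Load a laptop battery into the sloped contact tester

## Robot

A 6-joint arm with a two-finger parallel gripper is mounted at the origin on a cart in front of the work surface, level with it; the furniture and walls round the work are solid. World frame = base frame: x ahead of the robot, y to its left, z up, the work surface at z = 0. Lengths are in m, angles in rad, forces in N, time in s.
With the tool pointing down it reaches from about 0.3 to 0.85 m from the base axis. Payload 4.2 kg.
Tool frame: the origin (TCP) lies where the fingers leave the gripper's body, on its centre line; the fingertips stand ahead of it and the grasp point (between the pads) lies 60 mm ahead of it (robot.tcp_to_tips is the z of the fingertips in the tool frame, in m); z points along the fingers, y is the line along which they close (so a half turn about z gives the same grasp; the last joint's range is limited). The gripper opens to 91 mm and grips with 3 to 60 N. Pads are 32 mm wide; open, the fingers measure 118 mm over their backs; the gripper's body (76 mm by 178 mm) begins 60 mm behind the grasp point.
Start: joints at [-1.203, 0.32, 1.565, -0, 1.257, -0.02], TCP at [0.217, -0.532, 0.292] pointing down, gripper open.
Joint ranges: [-3.11, 3.11], [-0.84, 2.01], [0.21, 2.61], [-1.34, 4.49], [0.05, 2.63], [-2.56, 2.56]. Speed limits (rad/s): [2.57, 2.57, 3.14, 3.14, 3.14, 3.14].

## Interface

Orientations are given as a rotation vector (axis times angle).
In Python, from rig import robot gives the robot as it stands.
- The arm moves only by the tool move_arm, never from a script. Its argument "deltas" is a list of rows, each a list of 3 entries, a list of its own where there are three numbers: the closure, from -1 (fully open) to 1 (shut), then the shift along the world's x, y, z in cm, then the turn, a rotation vector about the world's x, y, z in rad. A call has 1 to 12 rows; each row is the pose to reach, as a shift and turn from the pose commanded when the call began; what a row does not reach only later rows make up. A row lasts 1/12 s, in which the tool goes at most 41.7 mm and 7.16 degrees, less where a joint would pass 70% of its speed; a pose out of reach is approached as far as the arm can. A call with a gripper value outside its range is refused whole. The fingers move at their own pace and stop on an object; the grip force is fixed at half the most. Time passes only in rows, so rows that repeat a pose let the fingers close. It gives the time, the measured TCP pose, the force, the opening and the grip force at its end, in the units of the state.
- robot.observe(): the state, without advancing time (a new reading comes with each control period).
- robot.capture(name): name is "scene" or "top" or "wrist"; returns a dict with "image" (420x560x3 uint8, blue, green, red), "fovy" (degrees; the focal length in pixels is half the picture's height over the tangent of half this angle, whatever the lens; pixels are square), "cx", "cy" (the principal point, pixels), "position" and "orientation" of the camera in the world; the wrist camera has in their place "mount" (4x4, takes a point from camera to tool coordinates, whose origin is the TCP and whose axes are the flange's). Camera axes: x right, y down, z forward; pixel columns grow to the right and rows downward; lengths in m; the calibration is good to about 2 mm. A picture is of the moment at which its call begins: read the wrist's pose just before it. There is no depth.
- robot.close_job(): hands the job in; it is judged then, once.
The state is a dict: "time_s": time; "q": joint angles; "qd": joint speeds; "joint_efforts": joint torques, N m; "tool_pos": TCP position; "ee_rot": TCP orientation; "force": force on the tool from outside, world axes, zero at the start; "ft_torque": the same for the moment, N m; "opening": finger opening in m; "gripper_force": force on a finger pad.
Only numpy, scipy, OpenCV 4.12 (cv2) and the standard library are available. Lean on these libraries where they do the work, as an engineer would, in place of code of your own. Each camera call takes 0.05 s, during which the arm holds its last target. There are 200 camera calls.

## Task

Lay the flat laptop battery pack lengthwise, label side up, on the narrow sloped rail of the tester and slide it down under the blue contact bridge until its end is fully home against the orange stop, then let go so that it stays lying flat on the rail, centred and in line with it. Leave the disk drive, tape roll, brush and yellow screwdriver where they are.

Things in the scene. Friction and masses are not known exactly. Their poses are not given: they have to be found in the camera images.
- battery: loose flat black laptop battery, pale label on top, 190 mm long (its y axis), body 62 mm wide (its x axis, +-31 mm; thin tabs make it 74 mm over all), 7 mm thick, about 0.2 kg, starting flat on the worktop. Origin: centre of its underside, z up. Grasp it across the 62 mm. Either end may go to the stop.
- cradle: fixed aluminium rail, 30 mm wide, 14 mm thick, top face from x = -300 mm (120 mm above the worktop) to the orange stop at x = 0 (61 mm up). Origin: top face, mid-width, at the stop's face; x downhill along the rail (11.5 degrees below level), y across, level, z square to the top face. Stop 56 mm wide, top at z = 22 mm. Battery home: its origin at x = -95 mm, y = 0, z = 0.
- disk_drive: bystander: loose 2.5 inch disk drive, 70 x 100 x 7 mm, lying flat; origin: centre of its underside
- tape_roll: bystander: loose roll of amber tape lying flat, 76 x 70 x 19 mm; origin: centre of its underside
- brush: bystander: loose black antistatic brush, 24 x 140 x 18 mm, long axis y; origin: centre of its underside
- driver_yellow: bystander: loose yellow precision screwdriver, 13 x 131 x 13 mm, long axis y; origin: centre of its underside
- bridge (a point): centre of the underside of the blue bridge's beam, axes as the rail's, at x = -42.5, z = 18 mm on the rail. Beam 35 mm along the rail, 100 mm across, its top 17 mm above this point; brass pins hang 3.5 mm below it. Two side legs leave a clear gap of 80 mm. Thin flared lead-ins, 18 mm high, widen it uphill to rail x = -83 mm, y = +-52 mm.
- stand: the tester's fixed base plate under the rail, grey, 330 x 100 mm, top 11 mm above the worktop, two uprights under the rail; origin: centre of its underside, x the rail's downhill direction, z up
There are look-alikes about, which are no part of the job. Several things have the shape of the battery; the one meant has the colours described above.

How it is judged:
At the end, for the whole second after the job is handed in: The battery lies at rest and released on the sloped rail, label up, flat on it (within 4 mm and 0.06 rad), lengthwise along it (within 0.10 rad), centred across it within 10 mm, under the bridge with its end within 5 mm of the orange stop (x of battery in the frame of cradle between -0.1 and -0.091 m and y of battery in the frame of cradle between -0.01 and 0.01 m and z of battery in the frame of cradle between -0.004 and 0.004 m and angle between the y axis of battery and the x axis of cradle, either way round below 0.1 rad and angle between the z axis of battery and the z axis of cradle, either way round below 0.06 rad and angle between battery's own z axis and vertical below 0.6 rad and linear speed of battery below 0.02 m/s); the robot touches nothing.
It fails at once if the disk drive is moved more than 30 mm (distance of disk_drive from where it was at the start of the episode above 0.03 m).
It fails at once if the tape roll is moved more than 30 mm (distance of tape_roll from where it was at the start of the episode above 0.03 m).
It fails at once if the brush is moved more than 30 mm (distance of brush from where it was at the start of the episode above 0.03 m).
It fails at once if the yellow screwdriver is moved more than 30 mm (distance of driver_yellow from where it was at the start of the episode above 0.03 m).
It also fails if it takes over 40 s, if anything falls off the work surface, if the arm or the gripper's body presses on something with over 40 N, if the wrist force passes 120 N, or if a joint passes its speed limit or range.

## Working session

There is one attempt and no reset: what is moved stays moved. The work goes in short steps, Python scripts to look and compute and a tool call to move; the robot and the scene stay as the last step left them, time stands still between calls to the robot, and variables do not carry over. Pictures are saved under pics/ and viewed, at most 10 in all, crops included, and the job is handed in when it is done.

Besides the shell and the picture viewer there is one more tool, called by a JSON object that holds its "method" and its "body". move_arm: Moves the arm, as the interface text tells. Its arguments: {"type":"object","properties":{"deltas":{"type":"array"}},"required":["deltas"]}

```bash
mkdir -p pics; ls; cat > h.py <<'E'
import numpy as np, cv2
from scipy.spatial.transform import Rotation as R
from rig import robot
def cam(name):
    s=robot.observe(); c=robot.capture(name)
    im=c["image"]; f=im.shape[0]/2/np.tan(np.radians(c["fovy"])/2)
    if "mount" in c:
        T=np.eye(4); T[:3,:3]=R.from_rotvec(s["ee_rot"]).as_matrix(); T[:3,3]=s["tool_pos"]
        T=T@np.array(c["mount"]); P,M=T[:3,3],T[:3,:3]
    else:
        o=np.array(c["orientation"]); P=np.array(c["position"])
        M=o if o.shape==(3,3) else R.from_rotvec(o).as_matrix() if o.size==3 else None
    return im,dict(f=f,cx=c["cx"],cy=c["cy"],P=P,M=M)
def ray(k,u,v):
    return k["M"]@np.array([(u-k["cx"])/k["f"],(v-k["cy"])/k["f"],1])
def onz(k,u,v,z):
    d=ray(k,u,v); return k["P"]+d*(z-k["P"][2])/d[2]
def proj(k,p):
    q=k["M"].T@(np.array(p)-k["P"]); return q[:2]/q[2]*k["f"]+[k["cx"],k["cy"]]
E
python3 - <<'E'
from h import *
import pickle
print(robot.capture("top")["orientation"], robot.tcp_to_tips, robot.observe()["ee_rot"])
for n in("top","scene"):
    im,k=cam(n); cv2.imwrite(f"pics/{n}0.png",im); pickle.dump((im,k),open(f"{n}.pkl","wb")); print(n,k)
E
```

```text
pics
[-2.16605341  2.2047345  -0.15140229] 0.0783 [-3.08108773e+00 -6.05005258e-01  4.94918990e-04]
top {'f': np.float64(381.7894311896094), 'cx': 277.7657814199192, 'cy': 207.84329072405654, 'P': array([0.42828208, 0.12661282, 1.15098383]), 'M': array([[-0.01948308, -0.99458942,  0.10204063],
       [-0.99920172,  0.01580944, -0.03668759],
       [ 0.03487588, -0.10267396, -0.99410348]])}
scene {'f': np.float64(437.6511356013178), 'cx': 280.81710682758035, 'cy': 217.94650343770473, 'P': array([0.04274851, 1.09833146, 0.90988903]), 'M': array([[-0.90105071, -0.25249854,  0.35263593],
       [-0.43347487,  0.5512641 , -0.71288669],
       [-0.01439268, -0.79520587, -0.60616868]])}
```

View pics/top0.png

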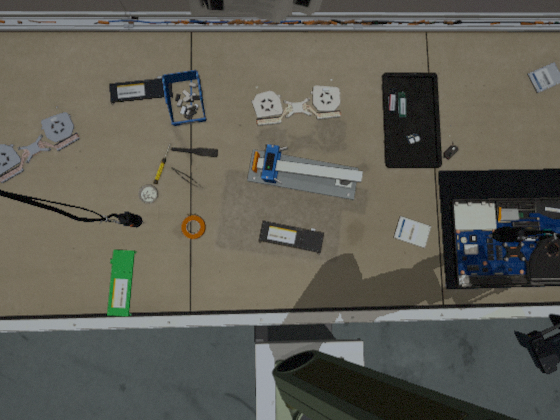

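View pics/scene0.png

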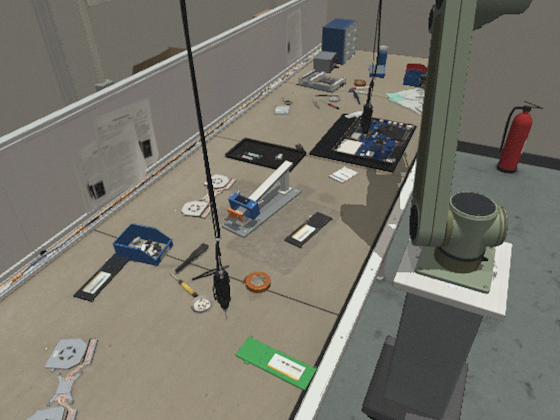

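The top view shows the tester with its stop near (256,162) and the uphill end near (360,174). A black battery lies at (291,236), the tape at (193,227), the yellow driver at (160,170), the brush at (200,152) and the drive at (412,232). There is a green look-alike at (121,283) and another dark pack at (135,90). The scene view confirms this layout. I'll zoom in on both dark packs and the tester.

```bash
python3 - <<'E'
import pickle
from h import *
im,k=pickle.load(open("top.pkl","rb"))
a=cv2.resize(im[140:260,240:370],None,fx=4,fy=4,interpolation=2)
b=cv2.resize(im[70:110,100:165],None,fx=4,fy=4,interpolation=2)
o=np.zeros((480,780,3),np.uint8);o[:,:520]=a;o[:160,520:]=b;cv2.imwrite("pics/crop.png",o)
for n,u,v,z in[("bat",291,236,.007),("dark2",135,90,.007),("stop",256,162,.07),("up",360,174,.12)]:
    print(n,onz(k,u,v,z).round(3), im[v-8:v+8,u-12:u+12].reshape(-1,3).min(0))
E
```

```text
bat [0.46  0.046 0.007] [13 35 36]
dark2 [0.917 0.516 0.007] [12 25 23]
stop [0.673 0.147 0.07 ] [ 0 17 18]
up [ 0.624 -0.141  0.12 ] [58 61 60]
```

View pics/crop.png

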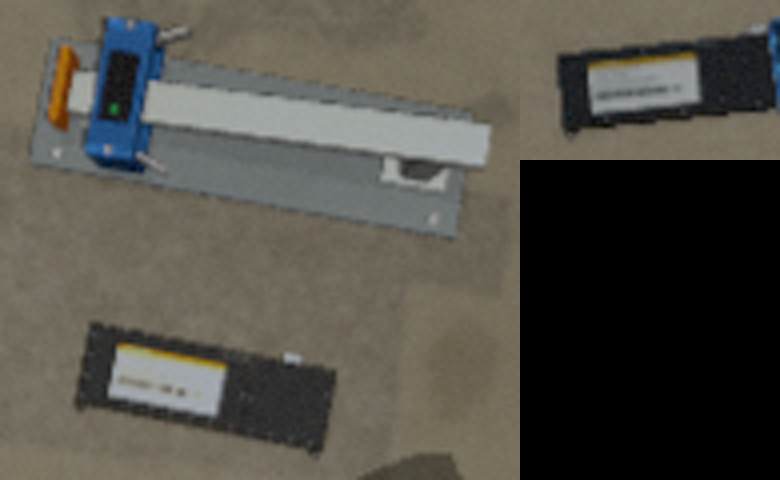

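The near pack (crop x 80–335) is black with a pale label and has a white connector on its far side, about 60 mm towards its right end. It is the only dark pack within reach. Next I'll measure it and check the hanging tool near (505,235).

```bash
python3 - <<'E'
import pickle
from h import *
im,k=pickle.load(open("top.pkl","rb")); im2,k2=pickle.load(open("scene.pkl","rb"))
for a,b in [((505,235),(367,118)),((128,219),(222,290))]:
    d1,d2=ray(k,*a),ray(k2,*b)
    t=np.linalg.lstsq(np.c_[d1,-d2],k2["P"]-k["P"],rcond=None)[0]
    p,q=k["P"]+d1*t[0],k2["P"]+d2*t[1]; print("hang",p.round(3),q.round(3))
g=im.max(2); m=np.zeros_like(g); m[215:258,255:327]=(g<70)[215:258,255:327]*255
m=cv2.morphologyEx(m,cv2.MORPH_CLOSE,np.ones((15,15)))
c=max(cv2.findContours(m,0,1)[0],key=cv2.contourArea)
w=np.array([onz(k,*(p[0]+.0),.006)[:2] for p in c],np.float32)*1000
r=cv2.minAreaRect(w); print(r, cv2.boxPoints(r).round())
print(robot.capture("wrist")["mount"])
E
```

```text
hang [ 0.448 -0.505  0.168] [ 0.447 -0.506  0.168]
hang [0.511 0.491 0.117] [0.509 0.49  0.117]
((458.2109069824219, 45.899497985839844), (187.42420959472656, 62.125980377197266), 77.83394622802734) [[408. -39.]
 [469. -52.]
 [508. 131.]
 [448. 144.]]
[[ 4.28987891e-06 -9.71095420e-01 -2.38691613e-01  6.73632597e-02]
 [ 9.99999670e-01 -1.89845300e-04  7.90341045e-04 -2.32547023e-04]
 [-8.12811050e-04 -2.38691537e-01  9.71095098e-01 -9.39548357e-02]
 [ 0.00000000e+00  0.00000000e+00  0.00000000e+00  1.00000000e+00]]
```

{"method": "move_arm", "body": {"deltas": [[-1,[2,12,5],[0,0,0.3]],[-1,[4,26,5],[0,0,0.6]],[-1,[8,40,5],[0,0,0.97]],[-1,[8,40,5],[0,0,0.97]],[-1,[8,40,5],[0,0,0.97]],[-1,[8,40,5],[0,0,0.97]],[-1,[16,50,5],[0,0,0.97]],[-1,[16,50,5],[0,0,0.97]],[-1,[24.7,60.6,5],[0,0,0.97]],[-1,[24.7,60.6,5],[0,0,0.97]],[-1,[24.7,60.6,5],[0,0,0.97]],[-1,[24.7,60.6,5],[0,0,0.97]]]}}

```text
time_s: 1.2
tool_pos: [0.3812, -0.0686, 0.3377]
ee_rot: [2.444, 1.972, 0.001]
force: [1.2, -0.6, 0.2]
opening: 0.0913
gripper_force: 0.0
```

{"method": "move_arm", "body": {"deltas": [[-1,[0,0,0],[0,0,0]],[-1,[0,0,0],[0,0,0]],[-1,[0,0,0],[0,0,0]],[-1,[0,0,0],[0,0,0]]]}}

```text
time_s: 1.53
tool_pos: [0.3803, -0.0716, 0.3372]
ee_rot: [-2.447, -1.97, 0.001]
force: [-0.0, -0.1, -0.5]
opening: 0.0911
gripper_force: 0.0
```

{"method": "move_arm", "body": {"deltas": [[-1,[8.4,14.5,0],[0,0,0]],[-1,[8.4,14.5,0],[0,0,0]],[-1,[8.4,14.5,0],[0,0,0]],[-1,[8.4,14.5,0],[0,0,0]],[-1,[8.4,14.5,0],[0,0,0]],[-1,[8.4,14.5,0],[0,0,0]],[-1,[8.4,14.5,0],[0,0,0]],[-1,[8.4,14.5,0],[0,0,0]]]}}

```text
time_s: 2.2
tool_pos: [0.4643, 0.0725, 0.3374]
ee_rot: [2.448, 1.969, -0.001]
force: [-0.0, -0.7, 0.4]
opening: 0.0914
gripper_force: 0.0
```

```bash
python3 - <<'E'
from h import *
import pickle
im,k=cam("wrist"); pickle.dump((im,k),open("w1.pkl","wb")); cv2.imwrite("pics/w1.png",im)
print(k); print(robot.observe()["tool_pos"])
E
```

```text
{'f': np.float64(300.5900539236282), 'cx': 279.09824651150205, 'cy': 202.52891602160875, 'P': array([0.47876516, 0.13847994, 0.43132337]), 'M': array([[ 0.97678021, -0.20827308, -0.05022695],
       [-0.21423931, -0.94801486, -0.23530693],
       [ 0.00139221,  0.24060374, -0.97062243]])}
[0.46431029 0.07253113 0.33755197]
```

View pics/w1.png

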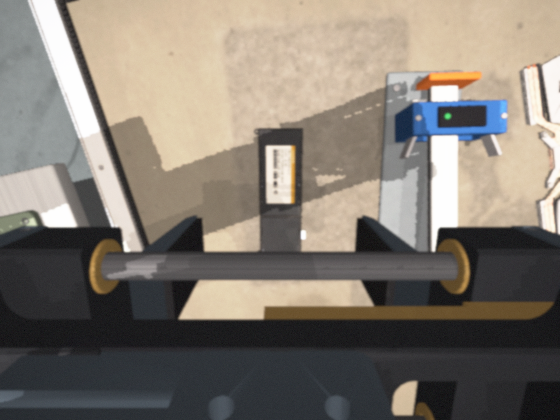

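The wrist view shows the battery with its body at columns 260–302 and its front end at row 128. The rail's white top is at columns 431–459, with the orange stop at about row 80 and the bridge at rows 100–138. I'll measure both from this picture.

```bash
python3 - <<'E'
import pickle
from h import *
from scipy.optimize import least_squares
im,k=pickle.load(open("w1.pkl","rb")); hsv=cv2.cvtColor(im,cv2.COLOR_BGR2HSV)
g=im.astype(int).max(2)
L=[];Rr=[]
for v in range(138,214,3):
    row=g[v]; 
    l=[u for u in range(245,285) if row[u]<70]; r=[u for u in range(320,285,-1) if row[u]<70]
    if l and r: L.append(onz(k,l[0]-.5,v,.0055)); Rr.append(onz(k,r[0]+.5,v,.0055))
    if v%15==3 or v<145: print(v,l[:1],r[:1])
L,Rr=np.array(L)*1000,np.array(Rr)*1000
fl=cv2.fitLine(L[:,:2].astype(np.float32),cv2.DIST_HUBER,0,.01,.01).ravel(); fr=cv2.fitLine(Rr[:,:2].astype(np.float32),cv2.DIST_HUBER,0,.01,.01).ravel()
for f in(fl,fr): print("edge ang",np.degrees(np.arctan(f[1]/f[0]))%180, f[2:])
d=fl[:2]*np.sign(fl[1]); n=np.array([d[1],-d[0]]); print("width",(fr[2:]-fl[2:])@n)
for u in(270,280,290):
    v=[v for v in range(110,150) if g[v,u]<70][0]; print("front",u,v,(onz(k,u,v-.5,.0055)*1000).round(1))
# rail
el=[];er=[]
for v in list(range(155,245,3)):
    row=((hsv[v,:,1]<45)&(hsv[v,:,2]>195))
    c=[u for u in range(415,475) if row[u]]
    if len(c)>15: el.append((c[0]-.5,v)); er.append((c[-1]+.5,v))
print(el[::6],er[::6])
A=np.radians(11.5)
def world(p,s):  # s: list of (along,across)
    X,Y,psi=p; d=np.array([np.cos(psi)*np.cos(A),np.sin(psi)*np.cos(A),-np.sin(A)]); y=np.array([-np.sin(psi),np.cos(psi),0])
    return np.array([X,Y,.061]),d,y,np.cross(d,y)
def hit(p,uv):
    o,d,y,n=world(p,0); r=ray(k,*uv); q=k["P"]+r*((o-k["P"])@n)/(r@n)-o; return q@d,q@y
ow=[]
for u in range(436,456,4):
    c=[v for v in range(60,100) if hsv[v,u,1]>150 and hsv[v,u,0]<22]; ow.append((u,c[-1]+.5)) if c else 0
print(ow)
def res(p):
    return [hit(p,e)[1]-.015 for e in el]+[hit(p,e)[1]+.015 for e in er]+[hit(p,e)[0] for e in ow]
r=least_squares(res,[.673,.147,np.radians(80.3)],loss="soft_l1",f_scale=.002)
print(r.x, np.degrees(r.x[2]), np.abs(r.fun).max(), np.mean([hit(r.x,a)[1]-hit(r.x,b)[1] for a,b in zip(el,er)]))
E
```

```text
138 [259] [301]
141 [259] [301]
144 [259] [301]
153 [260] [300]
168 [260] [300]
183 [260] [300]
198 [260] [300]
213 [261] []
edge ang 76.7305 [436.1518    72.579704]
edge ang 77.58001 [495.0894   67.54153]
width 58.52045
front 270 132 [466.1 136.5   5.5]
front 280 129 [480.4 137.5   5.5]
front 290 129 [493.9 134.5   5.5]
[(430.5, 155), (432.5, 173), (430.5, 191), (430.5, 209)] [(458.5, 155), (458.5, 173), (458.5, 191), (458.5, 209)]
[(436, 84.5), (440, 84.5), (444, 84.5), (448, 83.5), (452, 83.5)]
[0.67728376 0.14553118 1.37802647] 78.95510059466807 0.001913156102858131 0.03198274521258329
```

{"method": "move_arm", "body": {"deltas": [[-1,[-1.27,-6.25,0],[0,0,-0.009]],[-1,[-1.27,-6.25,-4],[0,0,-0.009]],[-1,[-1.27,-6.25,-8],[0,0,-0.009]],[-1,[-1.27,-6.25,-12],[0,0,-0.009]],[-1,[-1.27,-6.25,-16],[0,0,-0.009]],[-1,[-1.27,-6.25,-20],[0,0,-0.009]],[-1,[-1.27,-6.25,-23],[0,0,-0.009]],[-1,[-1.27,-6.25,-23],[0,0,-0.009]],[-1,[-1.27,-6.25,-23],[0,0,-0.009]],[-1,[-1.27,-6.25,-23],[0,0,-0.009]],[-1,[-1.27,-6.25,-23],[0,0,-0.009]]]}}

```text
time_s: 3.17
tool_pos: [0.4538, 0.0115, 0.1097]
ee_rot: [2.452, 1.959, 0.006]
force: [-0.2, -0.4, -1.1]
opening: 0.0915
gripper_force: 0.0
```

{"method": "move_arm", "body": {"deltas": [[-1,[-0.2,-0.15,-1],[0,0,0]],[-1,[-0.2,-0.15,-2],[0,0,0]],[-1,[-0.2,-0.15,-2.5],[0,0,0]],[-1,[-0.2,-0.15,-2.9],[0,0,0]],[-1,[-0.2,-0.15,-2.9],[0,0,0]],[-1,[-0.2,-0.15,-2.9],[0,0,0]],[-1,[-0.2,-0.15,-2.9],[0,0,0]]]}}

```text
time_s: 3.75
tool_pos: [0.4507, 0.0104, 0.079]
ee_rot: [2.453, 1.961, 0.002]
force: [0.6, -0.0, -0.3]
opening: 0.0916
gripper_force: 0.0
```

{"method": "move_arm", "body": {"deltas": [[-1,[0.05,0,0.1],[0,0,0]],[1,[0.05,0,0.1],[0,0,0]],[1,[0.05,0,0.1],[0,0,0]],[1,[0.05,0,0.1],[0,0,0]],[1,[0.05,0,0.1],[0,0,0]],[1,[0.05,0,0.1],[0,0,0]],[1,[0.05,0,0.1],[0,0,0]],[1,[0.05,0,0.1],[0,0,0]]]}}

```text
time_s: 4.42
tool_pos: [0.4508, 0.0104, 0.0794]
ee_rot: [2.454, 1.962, 0.0]
force: [0.5, -0.5, 0.4]
opening: 0.0618
gripper_force: 30.0
```

{"method": "move_arm", "body": {"deltas": [[1,[0,0,0.5],[0,0,0]],[1,[0,0,1.5],[0,0,0]],[1,[0,0,3],[0,0,0]],[1,[0,0,5],[0,0,0]],[1,[0,0,8],[0,0,0]],[1,[0,0,11],[0,0,0]],[1,[0,0,14],[0,0,0]],[1,[0,0,16],[0,0,0]],[1,[0,0,17],[0,0,0]],[1,[0,0,17],[0,0,0]],[1,[0,0,17],[0,0,0]]]}}

```text
time_s: 5.33
tool_pos: [0.4503, 0.0104, 0.2495]
ee_rot: [2.454, 1.962, 0.0]
force: [-0.5, -0.2, -2.6]
opening: 0.0613
gripper_force: 30.0
```

```bash
cat >> h.py <<'E'
A=np.radians(11.5); RX,RY,PSI=.6773,.1455,1.378
def rail():
    d=np.array([np.cos(PSI)*np.cos(A),np.sin(PSI)*np.cos(A),-np.sin(A)]); y=np.array([-np.sin(PSI),np.cos(PSI),0])
    return np.array([RX,RY,.061]),np.c_[d,y,np.cross(d,y)]
def plan(x,z,y=0,a=.0356,b=.0794):
    "delta (cm, rotvec) from the measured pose to have battery origin at rail (x,y,z)"
    s=robot.observe(); o,M=rail(); Rt=M@np.diag([1,-1,-1])
    Rc=R.from_rotvec(s["ee_rot"]).as_matrix()
    p=o+M@[x-a,y,z+b]
    return ((p-s["tool_pos"])*100).round(2), R.from_matrix(Rt@Rc.T).as_rotvec().round(4)
def where():
    s=robot.observe(); o,M=rail(); Rc=R.from_rotvec(s["ee_rot"]).as_matrix()
    return (M.T@(s["tool_pos"]+Rc@[.0356,0,.0794]-o)*1000).round(1), np.array(s["force"]).round(1), s["opening"]
E
python3 - <<'E'
from h import *
im,k=cam("wrist"); cv2.imwrite("pics/w2.png",im)
for z in(.04,.015,.0): print(plan(-.2,z))
E
```

```text
(array([18.77, -6.81, -2.37]), array([-0.1963,  0.0397,  0.0293]))
(array([18.67, -7.3 , -4.82]), array([-0.1963,  0.0397,  0.0293]))
(array([18.61, -7.59, -6.29]), array([-0.1963,  0.0397,  0.0293]))
```

View pics/w2.png

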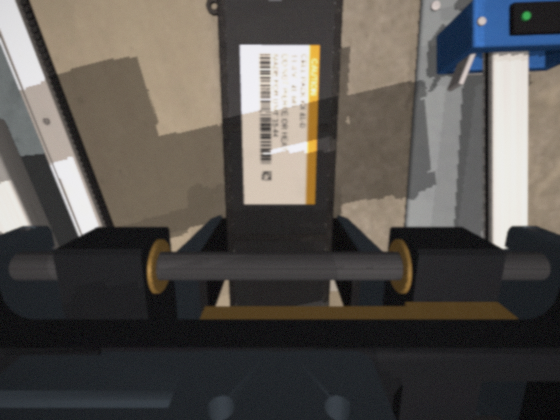

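The battery is held square in the fingers, with its label up, and shows no sag: it appears 119 px wide at row 40 and 105 px at row 200, as expected for a flat hold. Next I'll carry it over the rail.

{"method": "move_arm", "body": {"deltas": [[1,[1.5,-0.7,0.5],[-0.02,0.004,0.003]],[1,[4,-1.5,1],[-0.05,0.01,0.007]],[1,[7,-2.5,1],[-0.08,0.016,0.012]],[1,[10,-3.5,1],[-0.11,0.022,0.016]],[1,[13,-4.5,0.5],[-0.14,0.028,0.02]],[1,[16,-5.5,0],[-0.17,0.034,0.025]],[1,[18,-6.5,-0.5],[-0.1963,0.0397,0.0293]],[1,[18.77,-6.81,-1],[-0.1963,0.0397,0.0293]],[1,[18.77,-6.81,-1.7],[-0.1963,0.0397,0.0293]],[1,[18.77,-6.81,-2.37],[-0.1963,0.0397,0.0293]],[1,[18.77,-6.81,-2.37],[-0.1963,0.0397,0.0293]],[1,[18.77,-6.81,-2.37],[-0.1963,0.0397,0.0293]]]}}

```text
time_s: 6.38
tool_pos: [0.6369, -0.0574, 0.2252]
ee_rot: [2.32, 1.912, -0.234]
force: [-0.6, -0.1, -2.3]
opening: 0.0614
gripper_force: 30.0
```

```bash
python3 - <<'E'
from h import *
import pickle
print(where(), plan(-.2,.01), plan(-.2,0))
im,k=cam("wrist"); cv2.imwrite("pics/w3.png",im); pickle.dump((im,k),open("w3.pkl","wb"))
E
```

```text
(array([-199.8,    0.8,   40.2]), array([-0.6, -0.1, -2.3]), 0.06143370315880326) (array([-0.04, -0.62, -2.96]), array([-0.0006, -0.0007, -0.0004])) (array([-0.08, -0.81, -3.94]), array([-0.0006, -0.0007, -0.0004]))
```

View pics/w3.png

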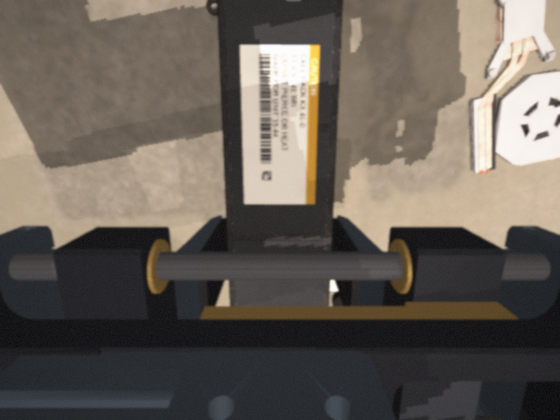

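The battery hides the rail from the wrist camera, so I'll lower it and feel for contact.

{"method": "move_arm", "body": {"deltas": [[1,[-0.01,-0.15,-0.8],[0,0,0]],[1,[-0.02,-0.35,-1.7],[0,0,0]],[1,[-0.04,-0.55,-2.6],[0,0,0]],[1,[-0.05,-0.65,-3.1],[0,0,0]],[1,[-0.06,-0.7,-3.4],[0,0,0]],[1,[-0.07,-0.76,-3.7],[0,0,0]],[1,[-0.07,-0.76,-3.7],[0,0,0]],[1,[-0.07,-0.76,-3.7],[0,0,0]]]}}

```text
time_s: 7.1
tool_pos: [0.6379, -0.0654, 0.1887]
ee_rot: [2.319, 1.91, -0.231]
force: [-0.3, 0.0, -0.8]
opening: 0.0618
gripper_force: 30.0
```

```bash
python3 - <<'E'
from h import *
print(where(), plan(-.2,0))
im,k=cam("top"); im2,k2=cam("scene")
a=cv2.resize(im[130:210,240:370],None,fx=4,fy=4,interpolation=2); b=cv2.resize(im2[130:250,200:330],None,fx=2,fy=2,interpolation=2)
o=np.zeros((320,780,3),np.uint8); o[:,:520]=a; o[:240,520:]=b; cv2.imwrite("pics/c4.png",o)
E
```

```text
(array([-200. ,   -1.8,    3. ]), array([-0.3,  0. , -0.8]), 0.06179510509377926) (array([-0.18, -0.02, -0.29]), array([-0.0001,  0.0018, -0.0002]))
```

View pics/c4.png

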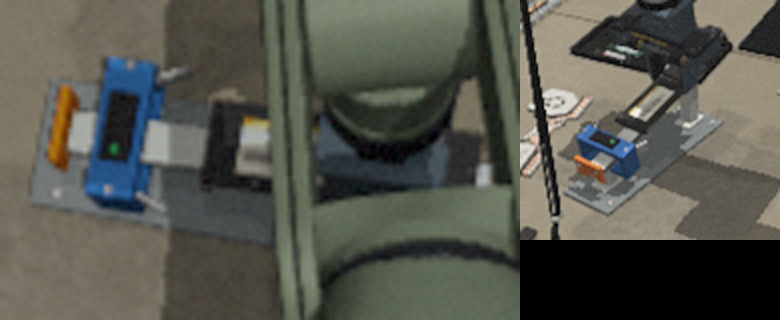

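The battery is in line over the rail, with its front edge spanning crop rows 102–188 and the rail at rows 120–166. Now the final lowering.

{"method": "move_arm", "body": {"deltas": [[1,[-0.18,0,-0.1],[0,0,0]],[1,[-0.18,-0.01,-0.15],[0,0,0]],[1,[-0.18,-0.02,-0.2],[0,0,0]],[1,[-0.18,-0.02,-0.25],[0,0,0]],[1,[-0.18,-0.02,-0.25],[0,0,0]]]}}

```text
time_s: 7.62
tool_pos: [0.6359, -0.0655, 0.1861]
ee_rot: [2.319, 1.91, -0.231]
force: [-1.1, 0.2, -1.5]
opening: 0.0616
gripper_force: 30.0
```

```bash
python3 -c "
from h import *
print(where(), plan(-.2,0),plan(-.15,0),plan(-.095,0),plan(-.095,0.002))"
```

```text
(array([-2.e+02,  1.e-01,  4.e-01]), array([-1.1,  0.2, -1.5]), 0.06164052280201256) (array([ 0.02, -0.  , -0.04]), array([-0.0001,  0.0016, -0.0003])) (array([ 0.96,  4.81, -1.03]), array([-0.0001,  0.0016, -0.0003])) (array([ 1.99, 10.1 , -2.13]), array([-0.0001,  0.0016, -0.0003])) (array([ 2.  , 10.13, -1.93]), array([-0.0001,  0.0016, -0.0003]))
```

{"method": "move_arm", "body": {"deltas": [[1,[0,0,-0.05],[0,0,0]],[1,[0,0,-0.1],[0,0,0]],[1,[0,0,-0.15],[0,0,0]],[1,[0,0,-0.15],[0,0,0]],[1,[0,0,-0.15],[0,0,0]]]}}

```text
time_s: 8.03
tool_pos: [0.636, -0.0655, 0.1852]
ee_rot: [2.319, 1.91, -0.231]
force: [-1.4, 0.5, 2.3]
opening: 0.062
gripper_force: 30.0
```

{"method": "move_arm", "body": {"deltas": [[1,[0.19,0.96,-0.2],[0,0,0]],[1,[0.38,1.92,-0.4],[0,0,0]],[1,[0.56,2.88,-0.6],[0,0,0]],[1,[0.75,3.85,-0.8],[0,0,0]],[1,[0.94,4.81,-1.0],[0,0,0]],[1,[1.13,5.77,-1.2],[0,0,0]],[1,[1.31,6.73,-1.4],[0,0,0]],[1,[1.5,7.7,-1.6],[0,0,0]],[1,[1.65,8.5,-1.77],[0,0,0]],[1,[1.75,9.0,-1.87],[0,0,0]],[1,[1.75,9.0,-1.87],[0,0,0]]]}}

```text
time_s: 8.95
tool_pos: [0.654, 0.0267, 0.1661]
ee_rot: [2.317, 1.912, -0.229]
force: [-0.2, 1.4, 5.0]
opening: 0.0617
gripper_force: 30.0
```

```bash
python3 - <<'E'
from h import *
print(where(), plan(-.095,0))
im,k=cam("top"); im2,k2=cam("scene")
a=cv2.resize(im[130:210,240:370],None,fx=4,fy=4,interpolation=2); b=cv2.resize(im2[160:240,210:275],None,fx=4,fy=4,interpolation=2)
o=np.zeros((320,780,3),np.uint8); o[:,:520]=a; o[:,520:]=b; cv2.imwrite("pics/c5.png",o)
E
```

```text
(array([-1.039e+02, -1.000e-01, -5.000e-01]), array([-0.2,  1.4,  5. ]), 0.061733083180524576) (array([ 0.18,  0.87, -0.13]), array([-0.0009,  0.0027, -0.0021]))
```

View pics/c5.png

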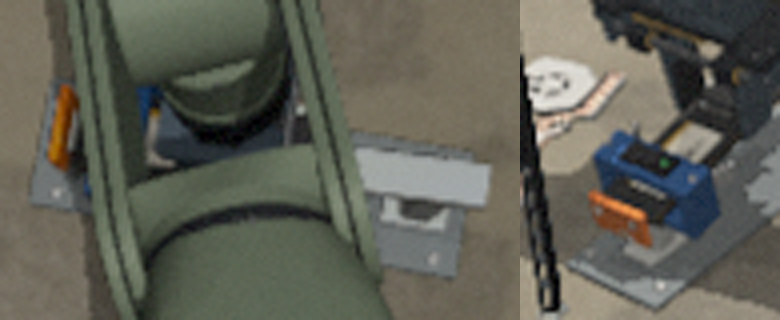

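The battery has gone under the bridge and its front end is near the orange stop. I'll creep on until the force shows contact.

{"method": "move_arm", "body": {"deltas": [[1,[0.05,0.25,-0.04],[0,0,0]],[1,[0.09,0.45,-0.08],[0,0,0]],[1,[0.13,0.65,-0.12],[0,0,0]],[1,[0.15,0.75,-0.14],[0,0,0]],[1,[0.15,0.75,-0.14],[0,0,0]]]}}

```text
time_s: 9.47
tool_pos: [0.655, 0.032, 0.165]
ee_rot: [2.317, 1.91, -0.233]
force: [-0.8, -3.2, 5.8]
opening: 0.0618
gripper_force: 30.0
```

{"method": "move_arm", "body": {"deltas": [[1,[0.02,0.1,-0.02],[0,0,0]],[1,[0.03,0.15,-0.03],[0,0,0]],[1,[0.03,0.15,-0.03],[0,0,0]]]}}

```text
time_s: 9.72
tool_pos: [0.6551, 0.0322, 0.165]
ee_rot: [2.316, 1.909, -0.236]
force: [-1.5, -5.0, 7.8]
opening: 0.0617
gripper_force: 30.0
```

{"method": "move_arm", "body": {"deltas": [[1,[0,0,0.08],[0,0,0]],[1,[0,0,0.1],[0,0,0]],[1,[0.04,0.2,0.06],[0,0,0]],[1,[0.06,0.3,0.04],[0,0,0]],[1,[0.06,0.3,0.04],[0,0,0]]]}}

```text
time_s: 10.13
tool_pos: [0.6553, 0.0327, 0.1649]
ee_rot: [2.313, 1.907, -0.242]
force: [-1.0, -12.3, 4.9]
opening: 0.0615
gripper_force: 30.0
```

```bash
python3 - <<'E'
from h import *
print(where())
im2,k2=cam("scene")
cv2.imwrite("pics/c6.png",cv2.resize(im2[170:240,210:290],None,fx=8,fy=8,interpolation=2))
o,M=rail()
for x,z in((0,0),(0,.022),(-.025,.018),(-.025,.035)): print(x,z,[((proj(k2,o+M@[x,y,z])-[210,170])*8).round() for y in(-.031,.031)])
E
```

```text
(array([-98.5,  -0.1,  -0.8]), array([ -1. , -12.3,   4.9]), 0.061516228261881786)
0 0 [array([148., 331.]), array([263., 385.])]
0 0.022 [array([136., 294.]), array([252., 347.])]
-0.025 0.018 [array([177., 262.]), array([293., 314.])]
-0.025 0.035 [array([168., 232.]), array([285., 284.])]
```

View pics/c6.png

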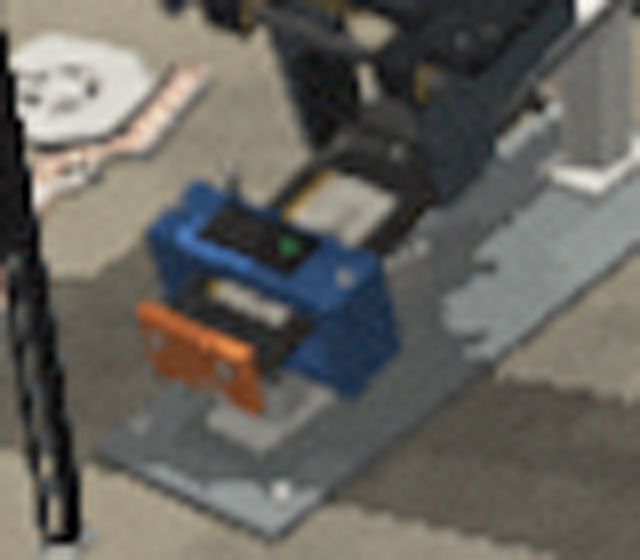

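The battery's front end sits directly behind the orange stop and the push has risen to 12 N without further travel, so it is home. I'll ease off the push, open and rise.

{"method": "move_arm", "body": {"deltas": [[1,[-0.05,-0.25,0.05],[0,0,0]],[1,[-0.08,-0.4,0.08],[0,0,0]],[1,[-0.08,-0.4,0.08],[0,0,0]],[-1,[-0.08,-0.4,0.08],[0,0,0]],[-1,[-0.08,-0.4,0.08],[0,0,0]],[-1,[-0.08,-0.4,0.08],[0,0,0]],[-1,[-0.08,-0.4,0.08],[0,0,0]],[-1,[-0.08,-0.4,0.08],[0,0,0]],[-1,[-0.08,-0.4,0.08],[0,0,0]]]}}

```text
time_s: 10.93
tool_pos: [0.655, 0.0328, 0.1654]
ee_rot: [2.319, 1.911, -0.231]
force: [-0.1, 0.5, -1.0]
opening: 0.0909
gripper_force: 0.0
```

{"method": "move_arm", "body": {"deltas": [[-1,[0,0.1,0.5],[0,0,0]],[-1,[0,0.2,1.2],[0,0,0]],[-1,[0,0.4,2.4],[0,0,0]],[-1,[0,0.6,4],[0,0,0]],[-1,[0,0.8,7],[0,0,0]],[-1,[0,0,10],[0,0,0]],[-1,[-3,-3,13],[0,0,0]],[-1,[-6,-6,15],[0,0,0]],[-1,[-9,-9,15],[0,0,0]],[-1,[-12,-12,15],[0,0,0]],[-1,[-12,-12,15],[0,0,0]],[-1,[-12,-12,15],[0,0,0]]]}}

```text
time_s: 11.93
tool_pos: [0.5326, -0.0894, 0.3177]
ee_rot: [2.321, 1.905, -0.23]
force: [0.7, 0.1, 0.4]
opening: 0.091
gripper_force: 0.0
```

{"method": "move_arm", "body": {"deltas": [[-1,[-4,-4,0],[0,0,0]],[-1,[-8,-8,0],[0,0,0]],[-1,[-10,-12,0],[0,0,0]],[-1,[-10,-16,0],[0,0,0]],[-1,[-10,-16,0],[0,0,0]],[-1,[-10,-16,0],[0,0,0]]]}}

```text
time_s: 12.43
tool_pos: [0.435, -0.2509, 0.3164]
ee_rot: [2.321, 1.904, -0.232]
force: [0.6, 0.1, 0.5]
opening: 0.0914
gripper_force: 0.0
```

```bash
python3 - <<'E'
from h import *
im,k=cam("top"); im2,k2=cam("scene")
a=cv2.resize(im[130:210,240:370],None,fx=4,fy=4,interpolation=2); b=cv2.resize(im2[160:240,210:275],None,fx=4,fy=4,interpolation=2)
o=np.zeros((320,780,3),np.uint8); o[:,:520]=a; o[:,520:]=b; cv2.imwrite("pics/c7.png",o)
c,M=rail()
hs=cv2.cvtColor(im,cv2.COLOR_BGR2HSV)
def hit(u,v,z):
    r=ray(k,u,v); n=M[:,2]; p=c+n*z; q=k["P"]+r*((p-k["P"])@n)/(r@n)-c; return (M.T@q*1000).round(1)
# dark pixels uphill of the bridge
m=np.zeros(im.shape[:2],np.uint8)
for v in range(135,205):
    for u in range(265,350):
        h=hit(u,v,.007)
        if im[v,u].max()<75 and -230<h[0]<-95 and abs(h[1])<50: m[v,u]=255
m=cv2.morphologyEx(m,cv2.MORPH_OPEN,np.ones((3,3)))
P=np.array([hit(u,v,.007)[:2] for v,u in zip(*np.nonzero(m))])
print("uphill end x",np.percentile(P[:,0],[0,2,5]))
for x in(-185,-170,-155,-140,-125):
    s=P[abs(P[:,0]-x)<4]; print(x,s[:,1].min() if len(s) else None,s[:,1].max() if len(s) else None)
E
```

```text
uphill end x [-193.  -190.8 -188.5]
-185 -28.7 34.2
-170 -27.6 30.9
-155 -27.9 32.5
-140 -29.3 32.4
-125 -27.4 31.6
```

View pics/c7.png

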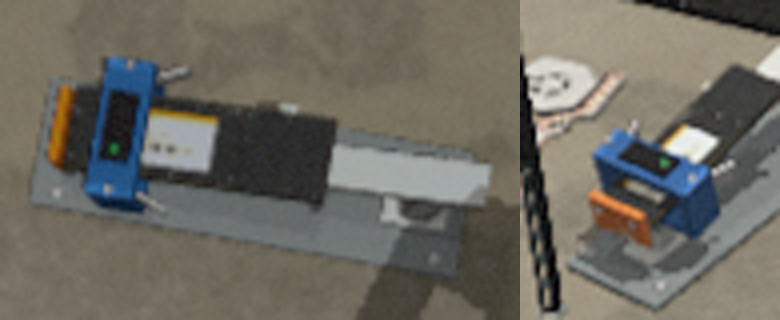

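The picture shows the battery against the orange stop and lying flat under the bridge. Its uphill end measures about x = -191 mm, and it sits within about 2 mm of centre. The arm is clear, so I'll hand in.

```bash
python3 -c "
from rig import robot
print(robot.close_job())"
```

```text
the job is handed in; nothing more can be done
None
```

The battery lies label up on the rail, under the bridge and home against the orange stop, centred to about 2 mm, with the gripper released and clear and the job handed in at about 12.5 s; no verdict came back, and I kept the arm away from the drive, tape, brush and screwdriver.

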